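# Pack the vial rack into the transport carrier

### The arm

A 6-joint arm with a two-finger parallel gripper is mounted at the origin on the work surface. World frame = base frame: x ahead of the robot, y to its left, z up, the work surface at z = 0. Lengths are in m, angles in rad, forces in N, time in s.
With the tool pointing down it reaches from about 0.35 to 1 m from the base axis. Payload 7.1 kg.
Tool frame: the origin (TCP) lies between the finger pads; the fingertips stand 22 mm ahead of it and the grasp point (between the pads) lies 3 mm ahead of it; z points along the fingers, y is the line along which they close (so a half turn about z gives the same grasp; the last joint's range is limited). The gripper opens to 85 mm and grips with 20 to 120 N. Pads are 22 mm wide; open, the fingers measure 114 mm over their backs; the gripper's body (76 mm by 85 mm) begins 54 mm behind the grasp point. The pads swing forward as they close: fully open they stand 13 mm farther back than shut.
Start: joints at [-1.298, 0.423, 1.63, -0, 1.089, -0.019], TCP at [0.18, -0.599, 0.253] pointing down, gripper open.
Joint ranges: [-3, 3], [-0.9, 2.11], [0.09, 2.58], [-1.31, 4.45], [0.11, 2.69], [-2.54, 2.54]. Speed limits (rad/s): [2.39, 2.39, 3.01, 3.14, 3.14, 3.14].

### API

Orientations are given as a rotation vector (axis times angle).
In Python, from rig import manip gives the robot as it stands. The module is installed in compiled form; this text tells all that it offers. Calls block until the motion is done:
- manip.move_to(position, orientation): joint-space move of the TCP to a pose.
- manip.servo_line(position, orientation=None, rate=0.15): straight line of the TCP; orientation=None keeps the orientation; rate is the mean speed in m/s.
- manip.set_joints(angles): joint-space move.
- manip.command_gripper(opening, f_grip=None): finger opening in m; f_grip is the grip in N (None keeps the last); returns when the fingers have stopped.
- manip.hold(seconds).
- manip.solve_ik(position, orientation): joint angles nearest the present ones, or None.
- manip.camera(name): name is "scene" or "top" or "wrist"; returns a dict with "image" (420x560x3 uint8, red, green, blue), "fx", "fy", "cx", "cy" (pixels), "cam_to_world" (4x4, takes a point from camera to world coordinates); the wrist camera has in their place "mount" (4x4, takes a point from camera to tool coordinates, whose origin is the TCP and whose axes are the flange's). Camera axes: x right, y down, z forward; pixel columns grow to the right and rows downward; lengths in m; the calibration is good to about 2 mm. A picture is of the moment at which its call begins: read the wrist's pose just before it. There is no depth.
A pose or a line that the arm cannot do raises manip.IKError and nothing moves.
- manip.sign_off(): hands the job in; it is judged then, once.
Readings, each from a call of its own:
- manip.get_time(): time.
- manip.get_joint_positions(): joint angles.
- manip.get_joint_vel(): joint speeds.
- manip.get_tau(): joint torques, N m.
- manip.get_position(): TCP position.
- manip.get_ee_rot(): TCP orientation.
- manip.get_contact_force(): force on the tool from outside, world axes, zero at the start.
- manip.get_torque(): the same for the moment, N m.
- manip.get_width(): finger opening in m.
- manip.get_grip_force(): force on a finger pad.
Only numpy, scipy, OpenCV 4.12 (cv2) and the standard library are available. Lean on these libraries where they do the work, as an engineer would, in place of code of your own. Each camera call takes 0.05 s, during which the arm holds its last target. There are 200 camera calls.

### The job

Pack the grey carrier from the bottom up: the thick cold brick on its floor, then the vial rack, lifted straight up off the dock pins without cocking it, then the thin cold brick, then the cover with its handle up. Set each piece down flat and released, rather than dropping it, before fetching the next, lengthwise between the two end cheeks and neatly centred over the carrier's floor. Leave the round jar, the orange tube rack and the pipette where they are.

Things in the scene. Friction and masses are not known exactly. Their poses are not given: they have to be found in the camera images.
- carrier: Grey plastic transport carrier, fixed: a floor plate 166 x 80 x 6 mm with an upright cheek (8 mm thick, 70 mm wide, top 72 mm above the table) at each end of its length, 150 mm clear between them; long sides open for the fingers. Its floor is 6 mm above the origin. Origin: centre of the underside; x along the length, z up.
- dock: Filling dock, fixed to the table: flat aluminium bar 160 x 46 x 12 mm with two upright steel pins, 10 mm in diameter, 52 mm either side of the middle along its length; pin tips are 46 mm above the table. Origin: centre of the underside; x along the length, z up.
- rack: White plastic vial rack 130 x 54 x 30 mm, 0.2 kg, two rows of four green vial caps flush in its flat top, a 13 mm through hole near each end. Starts level on the dock bar (underside 12 mm above the table), the pins through its holes and 4 mm proud of its top; free once raised 34 mm. Wider than the bar, so its long sides are free. Origin: centre of the underside; x along the length, z up.
- thick_brick: Larger blue plastic cold brick, 130 x 54 x 28 mm, flat, with a flush round white plug at one end of its top. Starts flat on the table. About 0.2 kg. Origin: centre of the underside; x along the length, z up.
- thin_brick: Smaller blue plastic cold brick, 110 x 54 x 16 mm, flat, with a flush round white plug at one end of its top. Starts flat on the table. About 0.1 kg. Origin: centre of the underside; x along the length, z up.
- cover: Cover: aluminium plate 130 x 54 x 8 mm with a black bar handle on top along its length; the bar is 90 mm long, 14 mm wide, 14 mm high, from 28 to 42 mm above the underside. Starts flat on the table. About 0.16 kg. Origin: centre of the underside; x along the length, z up.
- strip_pot: Bystander: upright small round jar with a grey cap, 38 mm in diameter, 75 mm tall, loose. Origin: centre of the underside.
- tube_rack: Bystander: empty orange block with twelve round wells, 100 x 70 x 30 mm, loose. Origin: centre of the underside; x along the length, z up.
- pipette: Bystander: white hand pipette lying on the table, about 200 mm long and 24 mm thick, loose. Origin: on the table under its middle; x towards its tip.

How it is judged:
By the outcome, as a careful person would: the job done as asked, in the order asked, and still so for the second after the job is handed in, with the robot touching nothing.
It also fails if it takes over 125 s, if anything falls off the work surface, if the arm or the gripper's body presses on something with over 40 N, if the wrist force passes 120 N, or if a joint passes its speed limit or range.

## Working session

There is one attempt and no reset: what is moved stays moved. The work goes in short steps, each a Python script; the robot and the scene stay as the last script left them, time stands still between calls to the robot, and variables do not carry over. Pictures are saved under pics/ and viewed, at most 14 in all, crops included, and the job is handed in when it is done.

```bash
mkdir -p pics
python3 - <<'E'
from rig import manip
import cv2,numpy as np
np.set_printoptions(precision=4,suppress=True)
for n in ["top","scene"]:
    c=manip.camera(n); cv2.imwrite(f"pics/{n}0.png",c["image"][:,:,::-1]); np.save(f"{n}0.npy",c,allow_pickle=True)
    print(n,c["fx"],c["fy"],c["cx"],c["cy"]);print(c["cam_to_world"])
c=manip.camera("wrist");print(c["mount"],c["fx"]);print(manip.get_ee_rot(),manip.get_position(),manip.get_time())
E
```

```text
top 501.77974683055805 501.77974683055805 283.58452375098494 200.5945020630257
[[-0.0127 -0.9832  0.1821  0.3503]
 [-0.9995  0.0176  0.0253 -0.011 ]
 [-0.028  -0.1817 -0.983   1.2262]
 [ 0.      0.      0.      1.    ]]
scene 406.0454668999185 406.0454668999185 277.75931363076904 202.24364405979262
[[ 0.8176  0.42   -0.3938  0.9353]
 [ 0.5757 -0.6026  0.5526 -0.4921]
 [-0.0052 -0.6785 -0.7345  0.7414]
 [ 0.      0.      0.      1.    ]]
[[ 0.001  -0.9607 -0.2777  0.0709]
 [ 1.      0.0012 -0.0004 -0.0003]
 [ 0.0007 -0.2777  0.9607 -0.1207]
 [ 0.      0.      0.      1.    ]] 326.9758393168416
[-3.1071 -0.4565  0.0003] [ 0.1797 -0.5982  0.2527] 0.15
```

View pics/top0.png

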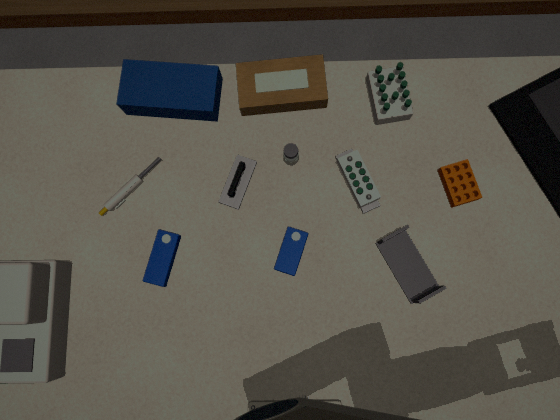

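View pics/scene0.png

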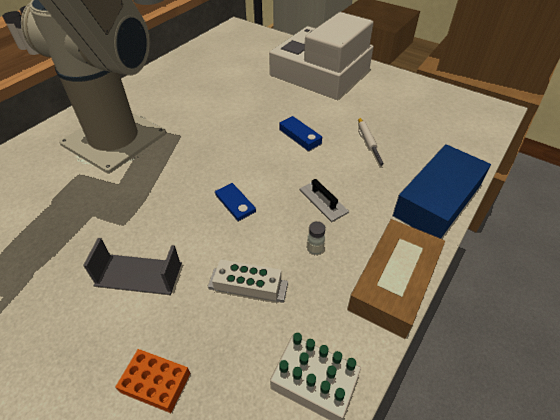

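The top view shows the thick brick at about (162,258), thin brick (292,250), cover (238,181), rack on its dock (358,181) and carrier (410,265). The bystanders are the jar (291,153), tube rack (461,183) and pipette (130,190). The scene view agrees with this. Next I take two wrist views of each piece.

```bash
cat > h.py <<'E'
from rig import manip
import cv2,numpy as np
from scipy.spatial.transform import Rotation as Ro
np.set_printoptions(precision=4,suppress=True)
def rv(a):
    c,s=np.cos(a),np.sin(a)
    return Ro.from_matrix([[c,s,0],[s,-c,0],[0,0,-1]]).as_rotvec()
def best(p,a):
    o=[]
    for b in (a,a+np.pi):
        q=manip.solve_ik(list(p),rv(b))
        if q is not None:o.append((abs(q[5]),b))
    return min(o)[1]
def ray(c,px,T=None):
    T=c["cam_to_world"] if T is None else T
    px=np.atleast_2d(px).astype(float)
    d=np.c_[(px[:,0]-c["cx"])/c["fx"],(px[:,1]-c["cy"])/c["fy"],np.ones(len(px))]
    return T[:3,3],d@T[:3,:3].T
def onplane(c,px,z,T=None):
    o,d=ray(c,px,T); return o+d*((z-o[2])/d[:,2])[:,None]
def shot(name):
    T=np.eye(4);T[:3,:3]=Ro.from_rotvec(manip.get_ee_rot()).as_matrix();T[:3,3]=manip.get_position()
    c=manip.camera("wrist");c["cam_to_world"]=T@c["mount"]
    np.save(name+".npy",c,allow_pickle=True);return c
def load(name): return np.load(name+".npy",allow_pickle=True).item()
def tri(c1,p1,c2,p2):
    # midpoint of the shortest segment between two rays, and its length
    o1,d1=ray(c1,p1);o2,d2=ray(c2,p2);d1=d1[0];d2=d2[0]
    s=np.linalg.lstsq(np.c_[d1,-d2],o2-o1,rcond=None)[0]
    a=o1+s[0]*d1;b=o2+s[1]*d2;return (a+b)/2,np.linalg.norm(a-b)
E
python3 - <<'E'
from h import *
c=load("top0")
E={"carrier":((391,236),(427,296),.05),"rack":((350,155),(369,205),.042),"thin":((299,230),(284,272),.016),"cover":((248,157),(230,206),.008),"thick":((171,233),(154,284),.028)}
co={}
for n,(a,b,z) in E.items():
    P=onplane(c,[a,b],z);m=P.mean(0);v=P[0]-P[1];co[n]=(m[:2],np.arctan2(v[1],v[0]))
    print(n,m,np.linalg.norm(v),np.degrees(co[n][1]))
np.save("coarse.npy",co,allow_pickle=True)
rows=[]
for n,(m,a) in co.items():
    r=[]
    for k,off in enumerate((-.05,.05)):
        b=best([*m,.2],a);t=m+off*np.array([np.sin(b),-np.cos(b)])
        manip.move_to([*t,.22],rv(b));manip.hold(.15)
        r.append(shot(f"{n}{k}")["image"])
    rows.append(r[0][:,:,::-1])
    cv2.imwrite(f"pics/w_{n}.png",rows[-1])
    print(n,manip.get_time(),manip.get_joint_positions()[5])
rows=[cv2.resize(x,(400,300)) for x in rows]
cv2.imwrite("pics/m1.png",np.vstack([np.hstack(rows[:2]),np.hstack(rows[2:4])]))
E
```

```text
carrier [ 0.4101 -0.2685  0.05  ] 0.15770845031883554 28.287731103334504
rack [ 0.6175 -0.164   0.042 ] 0.13070038081766489 18.11283451690461
thin [0.4511 0.0024 0.016 ] 0.10725569805012611 -20.571681244919535
cover [0.627  0.1307 0.008 ] 0.13207409821612684 -19.727082668320122
thick [0.437  0.3114 0.028 ] 0.1266609598221204 -17.068119320299395
carrier 2.6083 0.43051145897063237
rack 4.5 0.9144625247722793
thin 7.325 -1.1325874596056322
cover 8.8417 -0.9750575187398997
thick 10.6667 -0.6218281635309068
```

View pics/m1.png

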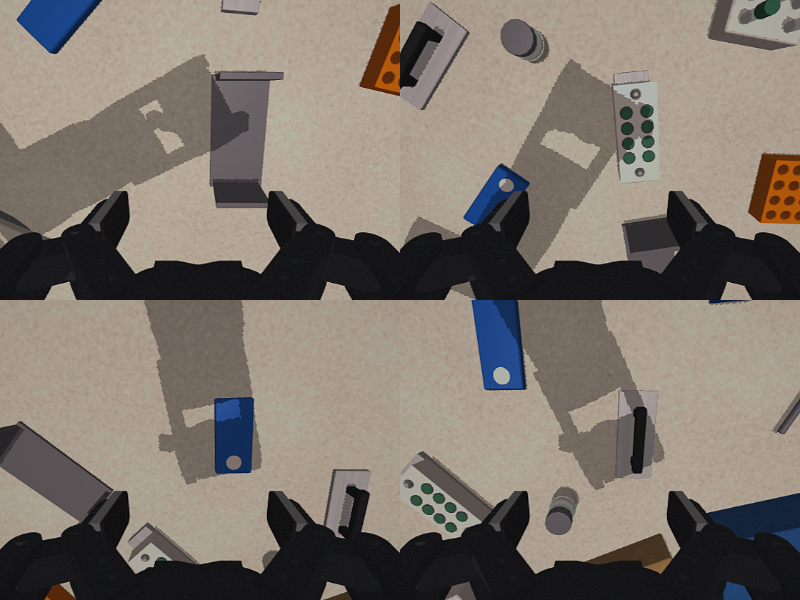

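The montage shows each piece clear between the fingers, with the arm's shadow falling across some of them. I'll now take shots with the camera straight over each piece, so that only the tops show. The ±50 mm pairs already taken give the heights.

Run:
```python
from h import *
co=np.load("coarse.npy",allow_pickle=True).item()
ims=[]
for n in ["thick","cover","thin","rack","carrier"]:
    m,a=co[n];b=best([*m,.2],a)
    t=m-.07*np.array([np.cos(b),np.sin(b)])
    try: manip.move_to([*t,.22],rv(b))
    except manip.IKError: print("ik",n);continue
    manip.hold(.2);c=shot(n+"N");print(n,manip.get_position(),manip.get_time())
    ims.append(c["image"][195:415,180:380,::-1])
cv2.imwrite("pics/m2.png",cv2.resize(np.hstack(ims[:4]),(800,220)))
cv2.imwrite("pics/m2.png",np.vstack([np.hstack(ims[:3]),np.hstack(ims[3:]+[ims[0]*0]*(6-len(ims)))]))
def cent(m,k=3):
    m=cv2.morphologyEx(m.astype(np.uint8)*255,cv2.MORPH_OPEN,np.ones((k,k)))
    n,l,s,ct=cv2.connectedComponentsWithStats(m); return [(s[i,4],ct[i].round(1)) for i in range(1,n) if s[i,4]>40]
for n in ["thick","thin","rack","cover"]:
  for k in (0,1):
    im=load(n+str(k))["image"];hsv=cv2.cvtColor(im,cv2.COLOR_RGB2HSV);H,S,V=[hsv[...,i] for i in range(3)]
    if n=="rack": m=(H>60)&(H<90)&(S>90)
    elif n=="cover": m=(V<45)
    else: m=(H>100)&(H<125)&(S>120)
    print(n,k,cent(m))
```

```text
thick [0.5034 0.2915 0.2201] 11.35
cover [0.6923 0.1084 0.2203] 12.625
thin [ 0.5176 -0.0216  0.2199] 13.75
rack [ 0.551  -0.1855  0.22  ] 15.8917
carrier [ 0.3493 -0.3014  0.2199] 17.0667
thick 0 [(np.int32(6753), array([331.9, 185.6])), (np.int32(4645), array([ 62.3, 276.7]))]
thick 1 [(np.int32(6670), array([233.2, 187.5])), (np.int32(463), array([  4. , 303.8]))]
thin 0 [(np.int32(5152), array([326.7, 186. ]))]
thin 1 [(np.int32(7373), array([529.4,  67.1])), (np.int32(5147), array([230.1, 186.5])), (np.int32(298), array([479.8, 410.2]))]
rack 0 [(np.int32(434), array([519.2,   9.6])), (np.int32(54), array([502.9,  23.4])), (np.int32(184), array([345.2, 155. ])), (np.int32(177), array([316.5, 158. ])), (np.int32(167), array([346.2, 177.1])), (np.int32(163), array([317.7, 179.7])), (np.int32(156), array([346.7, 198.4])), (np.int32(158), array([319.2, 200.7])), (np.int32(155), array([347.7, 218.4])), (np.int32(154), array([320.4, 221. ]))]
rack 1 [(np.int32(488), array([375.1,  12.4])), (np.int32(495), array([447.6,  24.8])), (np.int32(179), array([236.4, 156. ])), (np.int32(177), array([207.8, 158.9])), (np.int32(161), array([239.3, 177.8])), (np.int32(164), array([211.4, 180.6])), (np.int32(155), array([242. , 198.9])), (np.int32(162), array([214.5, 201.7])), (np.int32(156), array([244.7, 219.3])), (np.int32(153), array([217.6, 222. ]))]
cover 0 [(np.int32(1449), array([334. , 195.1])), (np.int32(44695), array([279.4, 370.7]))]
cover 1 [(np.int32(1409), array([229.8, 194.2])), (np.int32(44685), array([279.3, 370.7]))]
```

View pics/m2.png

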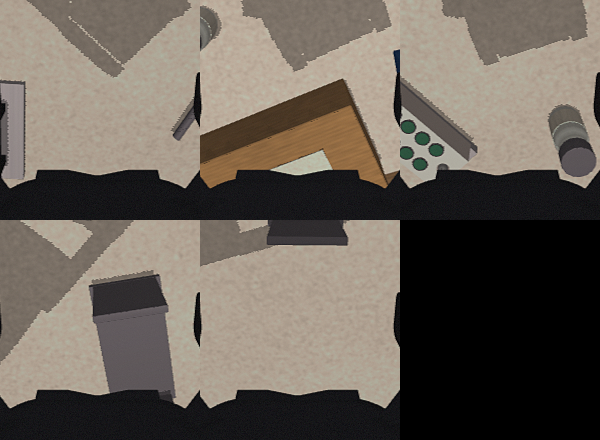

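I had the tilt sign wrong: the nadir is near row 116, so the pieces sit above my crop. I'll re-crop the same shots.

Run:
```python
from h import *
ims=[load(n+"N")["image"][10:250,180:380,::-1] for n in ["thick","cover","thin","rack","carrier"]]
cv2.imwrite("pics/m3.png",np.vstack([np.hstack(ims[:3]),np.hstack(ims[3:]+[ims[0]*0])]))
```

```text
(no output)
```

View pics/m3.png

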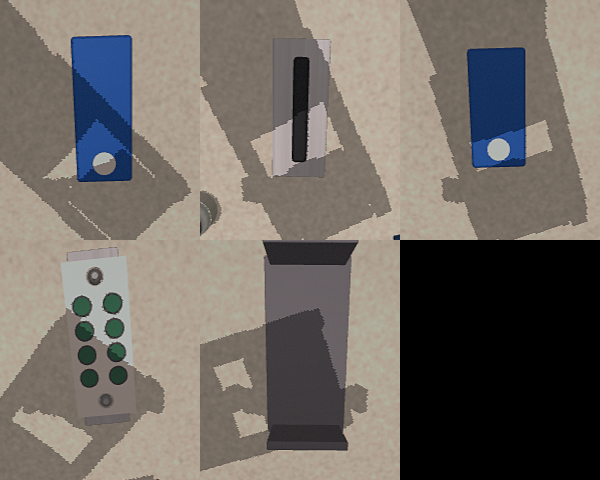

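All five show top-down. The bricks, cover plate with handle, rack (caps and pins) and carrier floor with its cheeks are each clear. Now I measure poses from rectangles, and heights from the pairs.

```bash
cat > meas.py <<'E'
from h import *
def masks(c,n):
    im=c["image"];hsv=cv2.cvtColor(im,cv2.COLOR_RGB2HSV);H,S,V=[hsv[...,i].astype(int) for i in range(3)]
    f=im.astype(float);br=f[...,2]/(f[...,0]+1)
    if n in("thick","thin"): m=(H>100)&(H<125)&(S>110)
    elif n=="handle": m=V<48
    else: m=(br>.9)|(V<50)
    return cv2.morphologyEx(m.astype(np.uint8)*255,cv2.MORPH_OPEN,np.ones((3,3)))
def comp(m,pt):
    # filled component nearest pt, and its outer contour
    cs=[x for x in cv2.findContours(m,cv2.RETR_EXTERNAL,cv2.CHAIN_APPROX_NONE)[0] if cv2.contourArea(x)>500]
    k=min(cs,key=lambda x:-cv2.pointPolygonTest(x,tuple(map(float,pt)),True))
    o=np.zeros_like(m);cv2.drawContours(o,[k],-1,255,-1);return o,k
def rect(c,m,pt,z):
    o,k=comp(m,pt);w=onplane(c,k[:,0,:],z)[:,:2]
    (x,y),(a,b),t=cv2.minAreaRect((w*1000).astype(np.float32))
    t=np.radians(t)+(0 if a>b else np.pi/2);px=np.sqrt(c["cam_to_world"][2,3]-z)*0+(c["cam_to_world"][2,3]-z)/c["fx"]*1000
    return np.array([x,y])/1000,(t+np.pi/2)%np.pi-np.pi/2,(max(a,b)+px,min(a,b)+px)
def plug(c,m,pt):
    o,k=comp(m,pt);h=cv2.morphologyEx(((o>0)&(m==0)).astype(np.uint8),cv2.MORPH_OPEN,np.ones((5,5)))
    n,l,s,ct=cv2.connectedComponentsWithStats(h)
    return ct[1+np.argmax(s[1:,4])]
E
python3 - <<'E'
from meas import *
co=np.load("coarse.npy",allow_pickle=True).item()
Z={"thick":.028,"thin":.016,"cover":.008,"rack":.042,"carrier":.072}
def proj(c,P):
    q=np.linalg.inv(c["cam_to_world"])@np.r_[P,1];return np.array([c["fx"]*q[0]/q[2]+c["cx"],c["fy"]*q[1]/q[2]+c["cy"]])
for n,z in Z.items():
    p3=np.r_[co[n][0],z]
    c=load(n+"N");m=masks(c,n)
    r=rect(c,m,proj(c,p3),z);print(n,r[0],np.degrees(r[1]),np.round(r[2],1))
    C=[load(n+str(k)) for k in (0,1)]
    if n in("thick","thin"):
        P=[plug(x,masks(x,n),proj(x,p3)) for x in C];print("  plug",tri(C[0],P[0],C[1],P[1]))
    if n=="cover":
        r=rect(c,masks(c,"handle"),proj(c,np.r_[p3[:2],.042]),.042);print("  handle",r[0],np.degrees(r[1]),np.round(r[2],1))
        P=[]
        for x in C:
            o,k=comp(masks(x,"handle"),proj(x,np.r_[p3[:2],.042]));P.append(k[k[:,0,1].argmin(),0].astype(float))
            # handle end: topmost row of contour
            y=k[:,0,1].min();P[-1]=k[k[:,0,1]<=y+2,0].mean(0)
        print("  h end",tri(C[0],P[0],C[1],P[1]))
cr=load("carrierN");np.save("x.npy",0)
m=masks(cr,"carrier");o,k=comp(m,proj(cr,[*co["carrier"][0],.006]))
for y in range(20,225,12):
    xs=np.where(o[y])[0];print(y,xs.min() if len(xs) else None,xs.max() if len(xs) else None,end=";")
print()
for x in range(240,336,8):
    ys=np.where(o[:,x])[0];print(x,ys.min() if len(ys) else None,ys.max() if len(ys) else None,end=";")
# rack caps
A=[(345.2,155),(316.5,158),(347.7,218.4),(320.4,221)];B=[(236.4,156),(207.8,158.9),(244.7,219.3),(217.6,222)]
C=[load("rack0"),load("rack1")]
W=np.array([np.r_[tri(C[0],a,C[1],b)] if 0 else tri(C[0],a,C[1],b)[0] for a,b in zip(A,B)]);print("\nrack caps",W,W.mean(0))
v=(W[0]+W[1]-W[2]-W[3])/2;print(np.degrees(np.arctan2(v[1],v[0])))
c=load("rackN")
hsv=cv2.cvtColor(c["image"],cv2.COLOR_RGB2HSV);g=cv2.inRange(hsv,(60,90,20),(90,255,255));g[250:]=0
n,l,s,ct=cv2.connectedComponentsWithStats(g);q=ct[1:][(s[1:,4]>80)&(abs(ct[1:,0]-280)<45)];w=onplane(c,q,.042)
print(len(q),w.mean(0));d=np.linalg.svd(w-w.mean(0))[2][0];print(np.degrees(np.arctan2(d[1],d[0])))
cv2.imwrite("pics/c.png",cv2.resize(load("carrier1")["image"][60:320,120:390,::-1],None,fx=2,fy=2))
E
```

```text
thick [0.4406 0.3165] -15.314552307128913 [129.4  53.5]
  plug (array([0.4858, 0.3043, 0.0289]), np.float64(1.2923166808056806e-05))
thin [0.453  0.0032] -19.009880065917958 [109.7  53. ]
  plug (array([ 0.488 , -0.0084,  0.0166]), np.float64(4.4712359971528186e-05))
cover [0.6288 0.1349] -20.723854064941385 [130.3  53.8]
  handle [0.6285 0.1346] -20.840995788574226 [89.  13.9]
  h end (array([0.5874, 0.1499, 0.0333]), np.float64(2.5056849338403094e-05))
rack [ 0.6475 -0.1537] 23.83037185668945 [95.3 55.2]
carrier [ 0.4156 -0.2753] 28.242074966430657 [165.2  69.7]
20 246 332;32 245 330;44 245 329;56 245 329;68 246 328;80 245 327;92 246 327;104 246 326;116 246 326;128 247 325;140 247 325;152 247 324;164 247 324;176 248 323;188 248 322;200 248 322;212 247 326;224 None None;
240 None None;248 1 219;256 1 219;264 1 219;272 1 219;280 1 219;288 1 219;296 1 219;304 1 219;312 1 219;320 1 219;328 1 79;
rack caps [[ 0.6579 -0.1634  0.0428]
 [ 0.6474 -0.1397  0.0433]
 [ 0.6028 -0.1876  0.0424]
 [ 0.5922 -0.1638  0.0426]] [ 0.6251 -0.1636  0.0428]
23.675181040673923
8 [ 0.625  -0.1635  0.042 ]
-156.0129705461917
```

View pics/c.png

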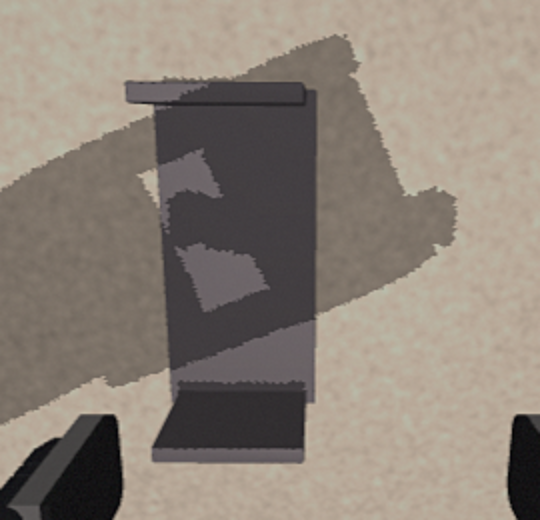

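The carrier is seen whole: far cheek's top edge at crop (126–305, 82), near cheek's outer edge at (153–304, 462). I'll check its cheeks across views, its floor edges, and the rack pins.

Run:
```python
from meas import *
c=load("carrierN");m=masks(c,"carrier");o,k=comp(m,(285,120))
ys=np.arange(40,201,4);L=np.array([[np.where(o[y])[0].min()-.5,y] for y in ys]);R=np.array([[np.where(o[y])[0].max()+.5,y] for y in ys])
l=onplane(c,L,.006)[:,:2];r=onplane(c,R,.006)[:,:2]
for e in (l,r):
    f=cv2.fitLine((e*1000).astype(np.float32),cv2.DIST_HUBER,0,.01,.01).ravel();print("edge",np.degrees(np.arctan(f[1]/f[0])),f[2:]/1000)
a=np.radians(28.3);n=np.array([-np.sin(a),np.cos(a)]);u=np.array([np.cos(a),np.sin(a)])
print("width",(l@n).mean()-(r@n).mean(),"lateral",((l@n).mean()+(r@n).mean())/2,"rect lateral",np.array([.4156,-.2753])@n,"u",np.array([.4156,-.2753])@u)
ims=[]
for nm in("carrier0","carrier1"):
    c=load(nm);x0=282 if nm[-1]=="0" else 200
    o,k=comp(masks(c,"carrier"),(x0+50 if nm[-1]=="0" else 240,180))
    # cheek outer top edges: first/last row of each column, across the cheek
    col=[x for x in range(int(k[:,0,0].min())+8,int(k[:,0,0].max())-8,2)]
    top=np.array([[x,np.where(o[:,x])[0].min()-.5] for x in col]);bot=np.array([[x,np.where(o[:,x])[0].max()+.5] for x in col])
    t=top[abs(top[:,1]-np.median(top[:,1]))<2];b=bot[abs(bot[:,1]-np.median(bot[:,1]))<2]
    print(nm,k[:,0].min(0),k[:,0].max(0),np.median(t[:,1]),np.median(b[:,1]))
    for z in(.06,.072,.084):
        T=onplane(c,t,z)[:,:2]@u;B=onplane(c,b,z)[:,:2]@u;print(z,T.mean(),B.mean(),"mid",(T.mean()+B.mean())/2,"len",T.mean()-B.mean())
# floor depth from near/far cheek corner across the pair
C=[load("carrier0"),load("carrier1")]
K=[comp(masks(x,"carrier"),p)[1][:,0].astype(int) for x,p in zip(C,((332,180),(240,180)))]
for nm,f in(("far L",lambda k:k[(k[:,0]+2*k[:,1]).argmin()]),("far R cheek",lambda k:k[(-k[:,0]+2*k[:,1]).argmin()]),("near L",lambda k:k[(k[:,0]-2*k[:,1]).argmin()]),("near R",lambda k:k[(-k[:,0]-2*k[:,1]).argmin()])):
    p=[f(k).astype(float) for k in K];print(nm,p,tri(C[0],p[0],C[1],p[1]))
c=load("rackN");g=cv2.cvtColor(c["image"],cv2.COLOR_RGB2GRAY)
w=onplane(c,[(275,46),(286,170)],.046);print("pins~",w,w.mean(0),np.linalg.norm(w[0]-w[1]))
```

```text
edge 28.164629 [ 0.3906 -0.244 ]
edge 28.05559 [ 0.4325 -0.311 ]
width 0.07886692266175055 lateral -0.43940503729024216 rect lateral -0.4394264751010538 u 0.23540990416773666
carrier0 [  0 101] [559 419] 325.5 419.5
0.06 0.10805140332970486 -0.010947344156879755 mid 0.048552029586412554 len 0.11899874748658462
0.072 0.11644133747168839 0.002528652392779649 mid 0.05948499493223402 len 0.11391268507890874
0.084 0.12483127161367198 0.01600464894243905 mid 0.07041796027805551 len 0.10882662267123293
carrier1 [183 101] [277 290] 100.5 290.5
0.06 0.3187816673593512 0.14648734280863754 mid 0.23263450508399436 len 0.17229432455071367
0.072 0.31816945738082514 0.15324937608445935 mid 0.23570941673264223 len 0.1649200812963658
0.084 0.3175572474022991 0.1600114093602812 mid 0.23878432838129016 len 0.15754583804201794
far L [array([297., 105.]), array([183., 101.])] (array([ 0.4685, -0.2003,  0.0446]), np.float64(0.00313149276104192))
far R cheek [array([396., 101.]), array([270., 101.])] (array([ 0.5044, -0.2664,  0.0725]), np.float64(4.949641180481164e-06))
near L [array([  0., 419.]), array([196., 290.])] (array([ 0.5744, -0.2528,  0.4401]), np.float64(0.05363582715163572))
near R [array([559., 419.]), array([270., 290.])] (array([ 0.432 , -0.3007,  0.2584]), np.float64(0.03933171320148211))
pins~ [[ 0.6721 -0.1434  0.046 ]
 [ 0.5787 -0.1844  0.046 ]] [ 0.6254 -0.1639  0.046 ] 0.10203315654287615
```

Everything is consistent:

| Piece | x (m) | y (m) | Yaw (°) | Check |
|---|---|---|---|---|
| Carrier | 0.4156 | −0.2753 | 28.15 | cheek top measured at 72.5 mm |
| Rack | 0.6252 | −0.1637 | 23.8 | caps at 42.8 mm, pins 102 mm apart |

The thick brick goes first.

```bash
cat > act.py <<'E'
from meas import *
CAR=np.array([.4156,-.2753]);CA=np.radians(28.15)
def st(t): print(t,"t",round(manip.get_time(),1),"pos",np.array(manip.get_position()),"w",round(manip.get_width(),4),"F",np.array(manip.get_contact_force()).round(1),"grip",round(manip.get_grip_force(),1))
def pick(p,a,zt,width,f=40,lift=.22,op=.085):
    b=best([*p,zt],a)
    manip.command_gripper(op)
    manip.move_to([*p,zt+.10],rv(b));manip.servo_line([*p,zt+.03],rate=.15);manip.servo_line([*p,zt],rate=.06)
    manip.command_gripper(width-.012,f);manip.hold(.2);st("gripped")
    assert abs(manip.get_width()-width)<.004
    manip.servo_line([*p,zt+.045],rate=.06);st("up")
    manip.servo_line([*p,lift],rate=.2);st("lifted");return b
def place(zt,d=(0,0),op=.07):
    """zt: expected TCP height at contact; feels for it from 3 mm above."""
    p=CAR+np.array(d);b=best([*p,zt],CA)
    manip.move_to([*p,.22],rv(b));manip.servo_line([*p,zt+.03],rate=.15);manip.servo_line([*p,zt+.003],rate=.05);manip.hold(.3)
    f0=manip.get_contact_force()[2];z=zt+.003;st("above")
    while z>zt-.004:
        z-=.0005;manip.servo_line([*p,z],rate=.02);manip.hold(.05)
        if manip.get_contact_force()[2]-f0>2.5:break
    st("contact");manip.hold(.2)
    manip.command_gripper(op);manip.hold(.3);st("released")
    manip.servo_line([*p,z+.03],rate=.08);manip.servo_line([*p,.22],rate=.2)
def look(name):
    p=CAR-.07*np.array([np.cos(CA),np.sin(CA)])
    b=best([*p,.2],CA);p=CAR-.07*np.array([np.cos(b),np.sin(b)])
    manip.move_to([*p,.24],rv(b));manip.hold(.2);c=shot(name)
    cv2.imwrite(f"pics/{name}.png",c["image"][:300,:,::-1]);return c
E
python3 - <<'E'
from act import *
pick([.4406,.3165],np.radians(-15.3),.026,.054)
place(.032)
c=look("p1");r=rect(c,masks(c,"thick"),(280,110),.034);print(r[0]-CAR,np.degrees(r[1]),r[2],manip.get_time())
E
```

```text
gripped t 21.4 pos [0.4409 0.3167 0.0265] w 0.0531 F [-0.3 -1.1  6. ] grip 43.3
up t 22.3 pos [0.4404 0.3164 0.0708] w 0.053 F [-0.3  0.5 -2.6] grip 42.5
lifted t 23.2 pos [0.4399 0.316  0.2189] w 0.0531 F [ 0.6  0.2 -1.3] grip 42.5
above t 27.5 pos [ 0.4157 -0.2754  0.0352] w 0.0533 F [ 0.4  0.3 -1.8] grip 42.5
contact t 29.3 pos [ 0.4156 -0.2753  0.0325] w 0.0534 F [-0.8  1.   6.2] grip 43.4
released t 30.1 pos [ 0.4156 -0.2753  0.0319] w 0.0701 F [0.5 0.3 0.7] grip 0.0
[0.0008 0.0009] 28.19697380065919 (np.float64(128.58352761167214), np.float64(54.01783089536356)) 32.2333
```

```bash
ls pics
```

```text
c.png
m1.png
m2.png
m3.png
p1.png
scene0.png
top0.png
w_carrier.png
w_cover.png
w_rack.png
w_thick.png
w_thin.png
```

View pics/p1.png

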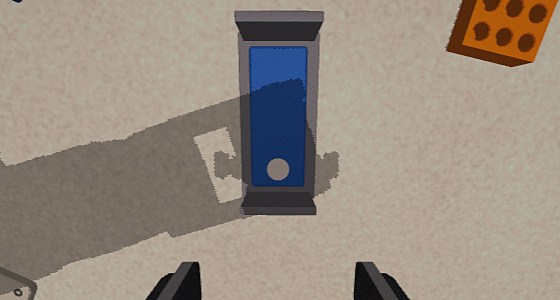

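Run:
```python
from act import *
pick([.6252,-.1637],np.radians(23.8),.038,.054)
place(.0602)
c=look("p2")
hsv=cv2.cvtColor(c["image"],cv2.COLOR_RGB2HSV);g=cv2.inRange(hsv,(60,90,20),(90,255,255));g[250:]=0
n,l,s,ct=cv2.connectedComponentsWithStats(g);q=ct[1:][(s[1:,4]>80)&(abs(ct[1:,0]-280)<60)];w=onplane(c,q,.064)
d=np.linalg.svd(w-w.mean(0))[2][0];print(len(q),w.mean(0)[:2]-CAR,np.degrees(np.arctan2(d[1],d[0])),manip.get_time())
```

```text
gripped t 35.6 pos [ 0.6256 -0.1638  0.0385] w 0.0531 F [-0.2 -0.4  4.4] grip 43.9
up t 36.5 pos [ 0.6249 -0.1636  0.0828] w 0.0536 F [-0.2  0.  -3.4] grip 43.0
lifted t 37.4 pos [ 0.6243 -0.1635  0.2187] w 0.0531 F [-0.5  1.  -2.6] grip 43.1
above t 40.3 pos [ 0.4157 -0.2754  0.0634] w 0.0535 F [ 0.4 -0.  -2.9] grip 43.1
contact t 42.1 pos [ 0.4156 -0.2754  0.0605] w 0.0533 F [-1.7  1.   4.8] grip 43.9
released t 42.9 pos [ 0.4156 -0.2753  0.0601] w 0.0699 F [-0.7  0.6 -0.4] grip 0.0
8 [-0.0004  0.0002] -151.97554985705992 44.8917
```

View pics/p2.png

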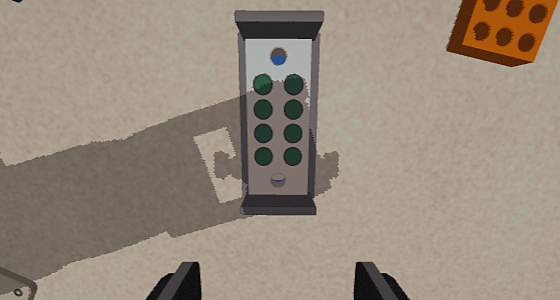

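The brick and then the rack sit centred between the cheeks, square and flat; the plug is at (278,168) and the caps are symmetric about x≈278. The thin brick is next.

Run:
```python
from act import *
pick([.453,.0032],np.radians(-19.0),.0255,.054)
place(.0898)
c=look("p3");r=rect(c,masks(c,"thin"),(280,110),.080);print(r[0]-CAR,np.degrees(r[1]),r[2],manip.get_time())
```

```text
gripped t 48.5 pos [0.4532 0.0032 0.026 ] w 0.0528 F [-1.   0.9  5.7] grip 41.4
up t 49.4 pos [0.4529 0.0032 0.0704] w 0.0523 F [-0.6 -0.2 -0.9] grip 42.0
lifted t 50.3 pos [0.4522 0.0032 0.219 ] w 0.0525 F [ 0.1  1.3 -1.4] grip 42.0
above t 53.6 pos [ 0.4157 -0.2754  0.093 ] w 0.0529 F [-0.5  0.5 -1. ] grip 42.0
contact t 55.4 pos [ 0.4156 -0.2753  0.0901] w 0.0529 F [-1.6  1.   3.9] grip 42.6
released t 56.2 pos [ 0.4156 -0.2753  0.0898] w 0.0703 F [ 0.1 -0.5  0.1] grip 0.0
[0.0003 0.0006] 28.237005233764652 (np.float64(108.93918873743313), np.float64(53.85750081018703)) 58.0583
```

View pics/p3.png

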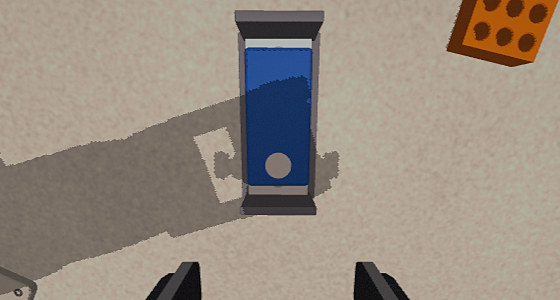

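The thin brick is centred to within a millimetre and square, with equal white strips of rack at both ends (rows 43 and 190). Now the cover, held by its handle.

Run:
```python
from act import *
pick([.6287,.1347],np.radians(-20.8),.038,.014,op=.05)
place(.1178,op=.045)
c=look("p4");r=rect(c,masks(c,"handle"),(280,110),.122);print(r[0]-CAR,np.degrees(r[1]),r[2],manip.get_time())
s=manip.camera("scene");cv2.imwrite("pics/s4.png",s["image"][:,:,::-1])
```

```text
gripped t 62.2 pos [0.629  0.1348 0.0384] w 0.0135 F [-0.   0.2  4. ] grip 39.8
up t 63.1 pos [0.6285 0.1347 0.0828] w 0.0131 F [-0.3  0.5 -1.1] grip 39.1
lifted t 63.9 pos [0.6278 0.1345 0.2187] w 0.0133 F [ 0.  -0.4 -2. ] grip 39.1
above t 67.2 pos [ 0.4157 -0.2754  0.121 ] w 0.0131 F [-0.6 -0.1 -1.4] grip 39.1
contact t 69.0 pos [ 0.4157 -0.2754  0.1184] w 0.0129 F [-3.   1.   7.9] grip 40.3
released t 69.9 pos [ 0.4156 -0.2753  0.1178] w 0.0451 F [0.2 0.2 0.3] grip 0.0
[0.0007 0.0005] 27.865983963012688 (np.float64(88.59927215032239), np.float64(13.726825136467417)) 71.6167
```

View pics/p4.png

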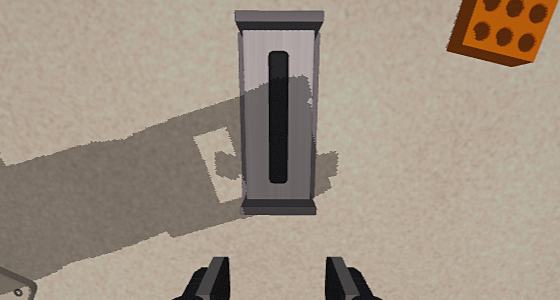

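View pics/s4.png

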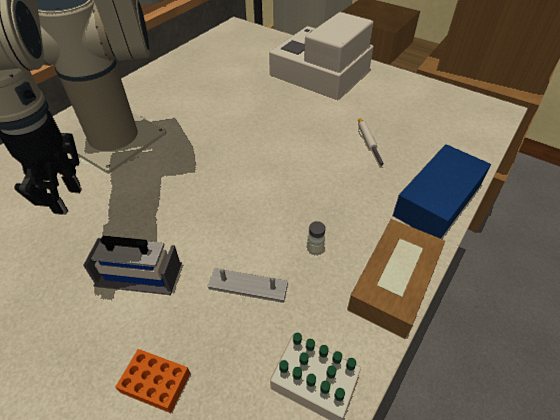

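The cover lies level and centred with its handle up (handle at x≈278, rows 50–183). In the scene view the stack is complete in the carrier at (133,265), and the jar, tube rack and pipette have not moved.

```bash
python3 -c "
from rig import manip
print(manip.get_position());print(manip.sign_off())"
```

```text
[ 0.35432665 -0.30779822  0.2394125 ]
the job is handed in; nothing more can be done
None
```

The carrier is packed in the order asked (thick brick, rack, thin brick, cover with handle up), each piece measured within about 1.2 mm of centre and released, bystanders unmoved, and the job was handed in at about 72 s.

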